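Clamp a control box with an eccentric cam lever

ROBOT

A 6-joint arm with a two-finger parallel gripper is mounted at the origin on the work surface. World frame = base frame: x ahead of the robot, y to its left, z up, the work surface at z = 0. Lengths are in mm, angles in rad, forces in N, time in s.
With the tool pointing down it reaches from about 350 to 775 mm from the base axis. Payload 7.3 kg.
Tool frame: the origin (TCP) lies at the centre of the arm's flange, where the gripper is bolted on; the fingertips stand 178 mm ahead of it and the grasp point (between the pads) lies 159 mm ahead of it; z points along the fingers, y is the direction in which the jaws open and shut (so a half turn about z gives the same grasp; the last joint's range is limited). The gripper opens to 92 mm and grips with 3 to 60 N. Pads are 19 mm wide; open, the fingers measure 130 mm over their backs; the gripper's body (75 mm by 190 mm) begins 47 mm behind the grasp point.
Start: joints at [1.059, 0.342, 1.524, -0, 1.275, -0.146], TCP at [187.769, 490.276, 404.741] pointing down, gripper open.
Joint ranges: [-2.53, 2.53], [-0.77, 2.02], [0.04, 2.7], [-1, 4.14], [0.28, 2.66], [-3.11, 3.11]. Speed limits (rad/s): [2.57, 2.57, 3.14, 3.14, 3.14, 3.14].

INTERFACE

Orientations are given as [roll, pitch, yaw] about the fixed x, y, z axes, in that order (R = Rz(yaw) Ry(pitch) Rx(roll)).
In Python, from plant import status, viewer, ticket gives the robot as it stands.
- The arm moves only by the tool play_rows, never from a script. Its argument "commands" is a list of rows, each an object with "offset": the shift along the tool's x, y, z in m, a list of three; "twist": the turn about the tool's z in degrees. A call has 1 to 5 rows; each row shifts and turns the commanded pose from where the row before left it, along the tool's axes as they then stand; what a row does not reach is not made up. A row lasts 1/10 s, in which the tool goes at most 50 mm and 8.59 degrees, less where a joint would pass 70% of its speed; a pose out of reach is approached as far as the arm can. A call with a gripper value outside its range is refused whole. "jaw" is the closure in counts, from 0 (fully open) to 255 (shut), set as the call begins (left out, the last holds). The fingers move at their own pace and stop on an object; the grip force is fixed at half the most. Time passes only in rows, so rows that do not move let the fingers close. It gives the time, the measured TCP pose, the force and the opening at its end, in the units of the state.
- status.get_obs(): the state, without advancing time (a new reading comes with each control period).
- viewer.capture(name): name is "scene" or "top"; returns the picture (384x512x3 uint8, red, green, blue); there is no depth.
- viewer.camera_params(name): a dict with "fov_y" (degrees; the focal length in pixels is half the picture's height over the tangent of half this angle, whatever the lens; pixels are square), "cx", "cy" (the principal point, pixels), "rvec" (rotation vector, rad) and "tvec" (3), from world to camera coordinates, as OpenCV has them. Camera axes: x right, y down, z forward; pixel columns grow to the right and rows downward; lengths in mm; the calibration is good to about 2 mm. A picture is of the moment at which its call begins. camera_params takes no time and is no camera call.
- ticket.close_job(): hands the job in, once; it reports no verdict.
The state is a dict: "time": time; "joint_positions": joint angles; "dq": joint speeds; "tau": joint torques, N m; "tool_pos": TCP position; "tcp_rot": TCP orientation; "contact_force": force on the tool from outside, world axes, zero at the start; "moment": the same for the moment, N m; "grip_width": finger opening in mm.
Only numpy, scipy, OpenCV 4.12 (cv2) and the standard library are available. Lean on these libraries where they do the work, as an engineer would, in place of code of your own. Each camera call takes 0.05 s, during which the arm holds its last target.

TASK

Set the control box white side up on the aluminium deck of the clamping fixture, centred on its width and lengthwise between the orange spring pad and the blue stop, and let go of it. Then swing the red cam lever just far enough that the box is pushed against the stop and the orange pad is pressed about halfway into its 8 mm of spring travel (the slot between pad and steel jaw about half closed), never bottoming it, and let go with the lever staying there. Leave everything else on the bench where it is.

Things in the scene. Friction and masses are not known exactly. Their poses are not given: they have to be found in the camera images.
- fixture: Clamping fixture fixed to the bench: dark steel base plate 140 (x) x 275 (y) x 12 mm with an aluminium deck on it. Origin: on the bench top, at the middle of the deck's width. Own z up; own y is the clamping direction, from cam (-y end) to stop (+y end). Deck: top 20 mm above the bench, 90 mm wide (x +-45 mm), from y -88 to +112 mm. The spring pad's front face is at y -70 mm with the lever fully open. The cam pivot is at x 0, y -124 mm.
- stop: Blue steel stop block 80 x 24 x 45 mm, fixed on the deck, same yaw as the fixture; its place along the fixture's y differs each time. Origin: bottom middle of the face towards the pad, 20 mm above the bench. The clear space between that face and the open pad is 132 to 142 mm.
- control_box: Loose grey plastic control box with a white top (black window, green lamp), 56 (own x) x 120 (own y) x 50 mm (z), about 0.3 kg. Origin: middle of its underside. Its two 56 x 50 mm end faces go to the pad and the stop; either end may face the stop.
- cam (a joint): Angle of the red cam lever about its upright pivot, rad. 0: fully open, the lever points along the fixture's -x; grows counter-clockwise seen from above, up to 2.4, (pi/2: it points along the fixture's -y). It starts at 0 to 0.25. The eccentric disc (54 mm across) moves jaw and pad towards the stop by 14 mm per rad. The lever stays where it is left (friction of about 0.4 N m); pressing the pad adds up to 0.35 N m.
- grip_mid (a point): Middle (30 mm above its lower end) of the upright black round grip at the end of the red lever: 26 mm across, 50 mm tall, top 125 mm above the bench, 105 mm at this point, lever bar's top 74 mm above the bench. It turns freely on the lever, 110 mm from the pivot.
- pad (a joint): How far the orange spring pad is pressed back towards the steel jaw, m: 0 free (8 mm slot between them, seen from above), 0.008 bottomed. Spring 3.5 N per mm. Pad 66 mm wide, 12 mm thick, its top 64 mm above the bench.
- pad_face (a point): Middle of the orange pad's front face (the face that meets the control box), 42 mm above the bench.
- screwdriver: Bystander: screwdriver lying behind the fixture (own x along it).
- wrench: Bystander: steel wrench lying at the back left.
- jar: Bystander: closed jar, 64 mm across, 85 mm tall, at the left behind.
- mug: Bystander: blue mug, 80 mm across, 95 mm tall, at the right behind.
- brush: Bystander: brush lying just in front of the fixture, roughly along its y.
- offcut: Bystander: wooden offcut 50 x 90 x 30 mm, at the right in front.
- mallet: Bystander: hammer lying at the right.
Mind the look-alikes: they are no part of the job. What is shaped like the control_box but brown is not meant.

How it is judged:
By the outcome, as a careful person would: the job done as asked, in the order asked, and still so for the second after the job is handed in, with the robot touching nothing.
It also fails if it takes over 48 s, if anything falls off the work surface, if the arm or the gripper's body presses on something with over 40 N, if the wrist force passes 120 N, or if a joint passes its speed limit or range.

## Working session

There is one attempt and no reset: what is moved stays moved. The work goes in short steps, Python scripts to look and compute and a tool call to move; the robot and the scene stay as the last step left them, time stands still between calls to the robot, and variables do not carry over. Pictures are saved under pics/ and viewed, and the job is handed in when it is done.

Besides the shell and the picture viewer there is one more tool, called after ">>>" as name(argument=value, ...), one argument or row to a line, values as JSON. play_rows: Moves the arm, as the interface text tells. Its arguments: {"type":"object","properties":{"commands":{"type":"array"},"jaw":{"type":"number"}},"required":["commands"]}

```bash
mkdir -p pics; ls
cat > h.py <<'E'
import numpy as np, cv2
from plant import status, viewer, ticket
def cam(n):
    p=viewer.camera_params(n); f=192/np.tan(np.radians(p['fov_y'])/2)
    K=np.array([[f,0,p['cx']],[0,f,p['cy']],[0,0,1]]); R=cv2.Rodrigues(np.array(p['rvec'],float))[0]
    return K,R,np.array(p['tvec'],float).ravel(),p
def ray(n,uv,z):
    K,R,t,_=cam(n); c=-R.T@t; d=R.T@np.linalg.inv(K)@np.array([uv[0],uv[1],1.])
    return c+d*(z-c[2])/d[2]
def proj(n,X):
    K,R,t,_=cam(n); q=K@(R@np.array(X,float)+t); return q[:2]/q[2]
def snap(n,f):
    im=viewer.capture(n); cv2.imwrite('pics/%s.png'%f,im[:,:,::-1]); return im
E
python3 - <<'E'
from h import *
print(status.get_obs())
for n in('scene','top'):
    print(viewer.camera_params(n)); snap(n,n+'0')
    K,R,t,_=cam(n);print(-R.T@t)
E
```

```text
pics
{'time': 0.0, 'joint_positions': array([ 1.05900114e+00,  3.42719124e-01,  1.52499680e+00, -5.09824781e-07,
        1.27538131e+00, -1.46004110e-01]), 'dq': array([ 0.00013011, -0.00097804, -0.00020839, -0.00171284,  0.00142439,
       -0.00019789]), 'tau': array([ 5.98592960e-04, -4.31237626e+01, -2.44218528e+01,  7.18666683e-02,
        5.61051350e-02, -1.68598258e-04]), 'tool_pos': array([187.7043623 , 490.16121052, 404.05367601]), 'tcp_rot': array([-3.14010401e+00, -2.18413617e-04,  2.77580156e+00]), 'contact_force': array([1.08829853, 0.01540777, 0.28291719]), 'moment': array([-0.10057552,  0.01921069, -0.04034445]), 'grip_width': 91.77419773249122}
{'fov_y': 53.387302280466706, 'cx': 254.0859535226596, 'cy': 195.53787880480655, 'rvec': array([ 0.76095693,  2.62892427, -1.05929823]), 'tvec': array([ 474.38118596, -140.83665195, 1340.45206021])}
[950.36087284 618.80893966 869.23754258]
{'fov_y': 51.01866014125727, 'cx': 253.13837506563422, 'cy': 192.05618253588932, 'rvec': array([ 2.12761584, -2.13293129,  0.17204386]), 'tvec': array([ -33.62283668,  571.68529584, 1206.4119177 ])}
[ 361.43533748  -43.74278163 1284.8483777 ]
```

View pics/scene0.png

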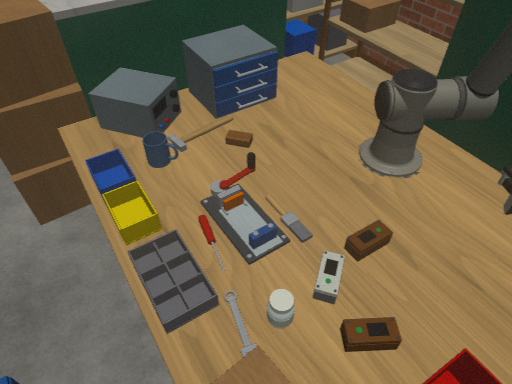

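View pics/top0.png

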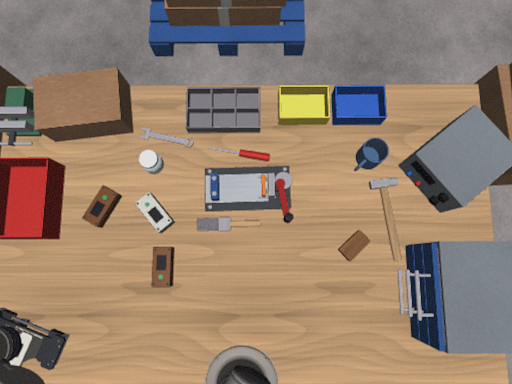

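Run:
```python
import cv2
a=cv2.imread('pics/top0.png');b=cv2.imread('pics/scene0.png')
cv2.imwrite('pics/c1.png',cv2.resize(a[150:240,120:310],None,fx=4.2,fy=4.2,interpolation=cv2.INTER_CUBIC))
cv2.imwrite('pics/c2.png',cv2.resize(b[140:340,190:400],None,fx=3,fy=3,interpolation=cv2.INTER_CUBIC))
```

```text
(no output)
```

View pics/c1.png

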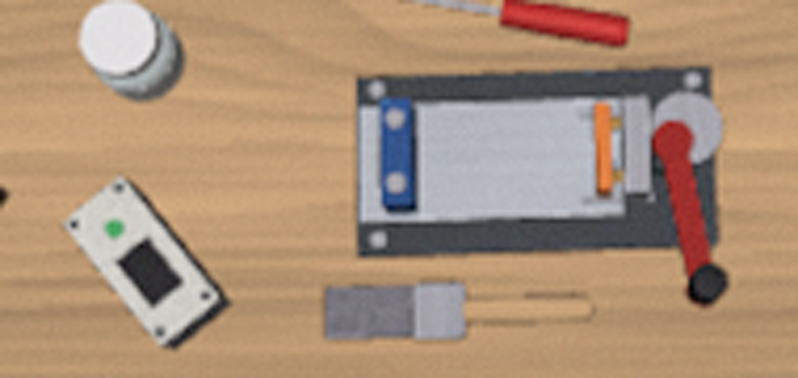

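View pics/c2.png

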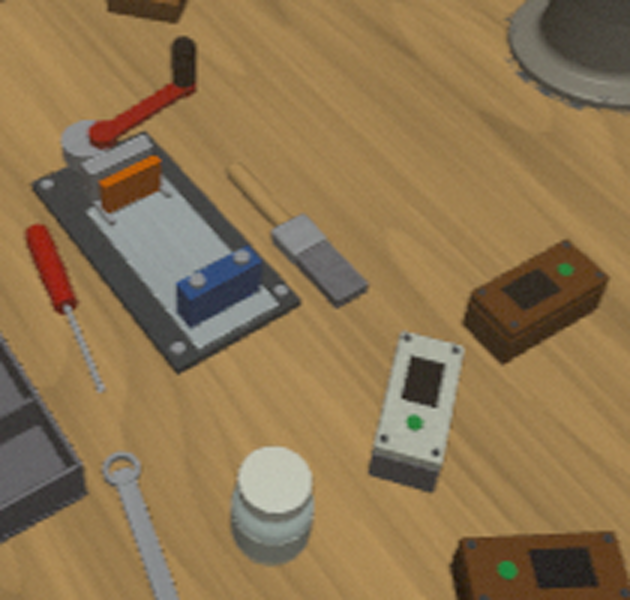

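```bash
cat > m.py <<'E'
from h import *
def comps(m,amin=15):
    n,l,s,c=cv2.connectedComponentsWithStats(m.astype(np.uint8)); 
    return [(s[i][4],s[i][:4].tolist(),l==i) for i in range(1,n) if s[i][4]>=amin]
def rect(cam,mask,z):
    # subpixel: contour of mask, outline -> world -> minAreaRect (outward half pixel handled by upsample)
    big=cv2.resize(mask.astype(np.float32),None,fx=4,fy=4,interpolation=cv2.INTER_LINEAR)>.5
    cs,_=cv2.findContours(big.astype(np.uint8),0,cv2.CHAIN_APPROX_NONE); c=max(cs,key=cv2.contourArea)[:,0]
    c=cv2.convexHull(c)[:,0]
    w=np.array([ray(cam,((u+.5)/4-.5,(v+.5)/4-.5),z)[:2] for u,v in c],np.float32)
    return cv2.minAreaRect(w), cv2.boxPoints(cv2.minAreaRect(w))
E
python3 - <<'E'
from m import *
a=cv2.imread('pics/top0.png');h=cv2.cvtColor(a,cv2.COLOR_BGR2HSV).astype(int);H,S,V=h[...,0],h[...,1],h[...,2]
def roi(m,x0,y0,x1,y1):
    r=np.zeros_like(m);r[y0:y1,x0:x1]=m[y0:y1,x0:x1];return r
def show(nm,m,z):
    for ar,bb,mk in comps(m): 
        r,b=rect('top',mk,z); print(nm,ar,bb,np.round(r[0],1),np.round(r[1],1),round(r[2],1),b.round(0).tolist())
box=roi((S<50)&(V>140),132,188,178,235); box=cv2.morphologyEx(box.astype(np.uint8),3,np.ones((9,9)))
show('box',box,50)
show('blue',roi((H>100)&(H<125)&(S>110),200,165,225,205),65)
show('orange',roi((H<16)&(S>150)&(V>150),255,165,272,202),64)
show('red',roi(((H<6)|(H>172))&(S>140)&(V>90),272,170,300,225),74)
show('blk',roi((V<50),280,205,300,228),125)
show('deck',roi((S<45)&(V>150),203,165,272,205),20)
show('base',roi((V<90)&(S<90),200,160,296,214),12)
E
```

```text
box 687 [135, 192, 37, 40] [510.9 274.8] [122.4  58.1] 39.3 [[445.0, 258.0], [482.0, 214.0], [577.0, 291.0], [540.0, 336.0]]
blue 155 [210, 173, 9, 27] [588.3  84.6] [85.2 25.9] 3.3 [[545.0, 95.0], [546.0, 69.0], [632.0, 74.0], [630.0, 100.0]]
orange 67 [262, 175, 4, 20] [592.6 -67.2] [11.6 62.1] 89.7 [[562.0, -73.0], [624.0, -73.0], [624.0, -62.0], [562.0, -61.0]]
red 241 [275, 179, 14, 37] [ 553.9 -126.7] [114.1  30.7] 14.6 [[495.0, -126.0], [503.0, -156.0], [613.0, -127.0], [605.0, -98.0]]
blk 29 [284, 213, 8, 9] [ 485.1 -134.8] [22.4 25.5] 89.2 [[472.0, -146.0], [498.0, -146.0], [498.0, -124.0], [472.0, -123.0]]
deck 1392 [206, 173, 66, 30] [591.2  11.4] [ 93.7 212.3] 1.6 [[541.0, 116.0], [547.0, -96.0], [641.0, -93.0], [635.0, 119.0]]
deck 18 [266, 181, 2, 9] [599.2 -77.6] [ 5.6 28.5] 89.6 [[585.0, -80.0], [613.0, -81.0], [613.0, -75.0], [585.0, -75.0]]
deck 15 [212, 191, 4, 5] [573.7  91.6] [15.4 12. ] 0.8 [[566.0, 97.0], [566.0, 86.0], [582.0, 86.0], [581.0, 98.0]]
base 399 [210, 166, 73, 10] [648.7 -11.7] [236.   32.3] 89.8 [[632.0, -130.0], [664.0, -130.0], [665.0, 106.0], [633.0, 106.0]]
base 18 [284, 166, 5, 7] [ 653.2 -141.4] [15.4 22.4] 89.2 [[642.0, -149.0], [664.0, -149.0], [665.0, -134.0], [642.0, -134.0]]
base 18 [205, 169, 5, 6] [645.8 114.6] [19.4 15.4] 1.1 [[636.0, 122.0], [636.0, 107.0], [656.0, 107.0], [655.0, 122.0]]
base 626 [205, 186, 77, 25] [557.9  -1.3] [ 74.4 244.5] 1.9 [[517.0, 120.0], [525.0, -125.0], [599.0, -122.0], [591.0, 122.0]]
base 65 [285, 187, 6, 21] [ 561.3 -144.6] [67.1 16. ] 2.3 [[527.0, -138.0], [528.0, -154.0], [595.0, -151.0], [594.0, -135.0]]
```

The options are the white-topped box at top (155,212), which is the right one, and two brown look-alikes at (101,206) and (162,267). The crop confirms the first: white top with window and lamp, lying white side up. Next I'll refine the fixture edges.

```bash
cat >> m.py <<'E'
def edge(g,p0,p1,half=4,n=60):
    """subpixel edge near the line p0-p1 (pixels): strongest gradient across, line fit -> 2 px points"""
    p0,p1=np.array(p0,float),np.array(p1,float);d=(p1-p0)/np.linalg.norm(p1-p0);nn=np.array([-d[1],d[0]])
    s=np.arange(-half,half+.01,.25);P=[]
    for k in np.linspace(0,1,n):
        c=p0+(p1-p0)*k;q=c+s[:,None]*nn
        pr=cv2.remap(g.astype(np.float32),q[:,0].astype(np.float32)[None],q[:,1].astype(np.float32)[None],cv2.INTER_LINEAR)[0]
        gr=np.abs(np.convolve(np.gradient(pr),np.ones(5)/5,'same'));gr[:3]=gr[-3:]=0
        i=gr.argmax();w=gr[max(0,i-4):i+5];P.append(c+nn*(s[max(0,i-4):i+5]@w/w.sum()))
    P=np.float32(P);vx,vy,x,y=cv2.fitLine(P,cv2.DIST_HUBER,0,.01,.01).ravel()
    v=np.array([vx,vy]);o=np.array([x,y]);r=np.median(np.abs((P-o)@np.array([-vy,vx])))
    return o+v*((p0-o)@v),o+v*((p1-o)@v),r
E
python3 - <<'E'
from m import *
a=cv2.imread('pics/top0.png').astype(np.float32);g=a.mean(2);b,gg,r=a[...,0],a[...,1],a[...,2]
def E(nm,im,p0,p1,z,half=3):
    q0,q1,res=edge(im,p0,p1,half);w0,w1=ray('top',q0,z),ray('top',q1,z);d=w1-w0
    print(nm,w0[:2].round(1),w1[:2].round(1),'mid',((w0+w1)/2)[:2].round(1),'az %.2f'%np.degrees(np.arctan2(d[1],d[0])),'res %.2f'%res)
s=lambda x,y:(120+x/4.2,150+y/4.2)
E('base far',g,s(365,77),s(640,70),12)
E('base near',g,s(365,254),s(700,246),12)
E('deck far',g,s(425,103),s(580,98),20)
E('deck near',g,s(425,219),s(600,214),20)
E('deck left',g,s(361,130),s(363,210),20,2)
sat=a.max(2)-a.min(2)
E('stop far',sat,s(381,115),s(386,200),65,2)
E('stop nearface',sat,s(411,110),s(415,200),65,2.5)
E('pad front',sat,s(597,110),s(599,185),64,2)
E('pad back',sat,s(611,110),s(612,185),64,2)
E('jaw front',g,s(625,105),s(629,185),64,1.8)
E('box L1',g,s(65,225),s(160,340),50)
E('box L2',g,s(125,185),s(215,290),50)
E('box S1',g,s(70,218),s(115,182),50)
E('box S2',g,s(172,340),s(220,300),50)
for y in (110,150,180):
  v=[]
  for x in range(370,440,4)  : v.append(int(sat[int(round(150+y/4.2)),int(round(120+x/4.2))]))
  print([tuple(a[int(round(150+y/4.2)),c].astype(int)) for c in range(209,222)])
  print([tuple(a[int(round(150+y/4.2)),c].astype(int)) for c in range(259,276)])
E
```

```text
base far [658.  115.1] [663.6 -97.3] mid [660.8   8.9] az -88.51 res 0.13
base near [517.1 112.6] [ 524.1 -141.5] mid [520.6 -14.4] az -88.42 res 0.14
deck far [635.4  67.8] [638.2 -50.9] mid [636.8   8.5] az -88.69 res 0.13
deck near [543.7  66.7] [547.4 -65.7] mid [5.456e+02 5.000e-01] az -88.40 res 0.15
deck left [613.  117.8] [551.2 116.4] mid [582.1 117.1] az -178.70 res 0.01
stop far [615.2  97.6] [551.7  94.6] mid [583.4  96.1] az -177.27 res 0.03
stop nearface [618.9  75.7] [551.7  72.2] mid [585.3  73.9] az -177.03 res 0.12
pad front [618.6 -61. ] [562.5 -62. ] mid [590.6 -61.5] az -178.94 res 0.02
pad back [618.6 -71.8] [562.5 -72.8] mid [590.6 -72.3] az -179.01 res 0.10
jaw front [622.3 -82.9] [562.5 -83.8] mid [592.4 -83.4] az -179.11 res 0.02
box L1 [535.5 331.1] [449.7 258.5] mid [492.6 294.8] az -139.80 res 0.12
box L2 [566.8 286.1] [486.9 218.6] mid [526.9 252.4] az -139.80 res 0.09
box S1 [543.6 328.6] [568.9 295.1] mid [556.2 311.8] az -52.87 res 0.49
box S2 [453.4 249.9] [482.  215.3] mid [467.7 232.6] az -50.36 res 0.08
[(np.int64(188), np.int64(180), np.int64(176
[... 3444 characters left out ...]
), (np.int64(170), np.int64(166), np.int64(165)), (np.int64(62), np.int64(104), np.int64(172)), (np.int64(72), np.int64(138), np.int64(230)), (np.int64(71), np.int64(134), np.int64(228)), (np.int64(73), np.int64(126), np.int64(208)), (np.int64(117), np.int64(139), np.int64(161)), (np.int64(135), np.int64(150), np.int64(165)), (np.int64(141), np.int64(145), np.int64(152)), (np.int64(186), np.int64(178), np.int64(180)), (np.int64(174), np.int64(165), np.int64(168)), (np.int64(172), np.int64(164), np.int64(164)), (np.int64(169), np.int64(161), np.int64(163)), (np.int64(175), np.int64(167), np.int64(170)), (np.int64(158), np.int64(151), np.int64(153)), (np.int64(77), np.int64(76), np.int64(72))]
```

>>> play_rows(
  commands=[
    {"offset": [0, 0, 0], "twist": 8.5},
    {"offset": [0, 0, 0], "twist": 8.5},
    {"offset": [0, 0, 0], "twist": 8.5},
    {"offset": [0, 0, 0], "twist": 8.5},
    {"offset": [0, 0, 0], "twist": 8.5},
  ],
  jaw=0,
)

```text
time: 0.6
tool_pos: [187.7, 490.2, 404.3]
tcp_rot: [-3.141, 0.001, 2.028]
contact_force: [0.3, -1.1, 0.2]
grip_width: 91.7
```

>>> play_rows(
  commands=[
    {"offset": [0, 0, 0], "twist": 8.5},
    {"offset": [0, 0, 0], "twist": 8.5},
    {"offset": [0, 0, 0], "twist": 8.5},
    {"offset": [0, 0, 0], "twist": 8.5},
    {"offset": [0, 0, 0], "twist": 8.5},
  ],
)

```text
time: 1.1
tool_pos: [187.7, 490.2, 404.3]
tcp_rot: [-3.141, 0.001, 1.286]
contact_force: [-0.7, 0.5, 0.4]
grip_width: 91.9
```

>>> play_rows(
  commands=[
    {"offset": [0, 0, 0], "twist": 8.5},
    {"offset": [0, 0, 0], "twist": 8.5},
    {"offset": [0, 0, 0], "twist": 8.5},
    {"offset": [0, 0, 0], "twist": 8.5},
    {"offset": [0, 0, 0], "twist": 0},
  ],
)

```text
time: 1.6
tool_pos: [187.7, 490.2, 404.4]
tcp_rot: [3.141, 0.001, 0.698]
contact_force: [0.1, -0.1, -0.4]
grip_width: 91.7
```

```bash
cat >> h.py <<'E'
def go(x,y,z=None,az=None):
    """what is left to go, in tool axes (mm), and twist (deg) to bring jaw azimuth to az"""
    from scipy.spatial.transform import Rotation as Ro
    o=status.get_obs();R=Ro.from_euler('xyz',o['tcp_rot']).as_matrix();p=o['tool_pos']
    d=np.array([x,y,p[2] if z is None else z])-p
    a=np.degrees(np.arctan2(R[1,1],R[0,1]))
    print('t %.2f'%o['time'],'pos',p.round(1),'jaw az %.2f'%a,'tilt',np.round(R[:,2],4),'F',np.round(o['contact_force'],1),'w %.1f'%o['grip_width'],'j',o['joint_positions'].round(2))
    print('offset mm',(R.T@d).round(1),'twist',None if az is None else round(a-az,2))
E
python3 -c "
from h import *
go(510.5,274.3,189,-50)"
```

```text
t 1.60 pos [187.7 490.2 404.4] jaw az -50.04 tilt [-4.e-04 -7.e-04 -1.e+00] F [ 0.1 -0.1 -0.4] w 91.7 j [ 1.06  0.34  1.52 -0.    1.28  1.93]
offset mm [108.9 372.7 215.4] twist -0.04
```

>>> play_rows(
  commands=[
    {"offset": [0.011, 0.037, 0], "twist": 0},
    {"offset": [0.011, 0.037, 0], "twist": 0},
    {"offset": [0.011, 0.037, 0], "twist": 0},
    {"offset": [0.011, 0.037, 0], "twist": 0},
    {"offset": [0.011, 0.037, 0.02], "twist": 0},
  ],
)

```text
time: 2.1
tool_pos: [350.4, 383.4, 386.6]
tcp_rot: [3.142, -0.005, 0.704]
contact_force: [0.7, -0.2, 0.7]
grip_width: 91.5
```

>>> play_rows(
  commands=[
    {"offset": [0.011, 0.037, 0.02], "twist": 0},
    {"offset": [0.011, 0.037, 0.02], "twist": 0},
    {"offset": [0.011, 0.037, 0.02], "twist": 0},
    {"offset": [0.011, 0.037, 0.02], "twist": 0},
    {"offset": [0.01, 0.037, 0.02], "twist": 0},
  ],
)

```text
time: 2.6
tool_pos: [510.4, 276.1, 283.7]
tcp_rot: [-3.141, 0.0, 0.703]
contact_force: [-0.2, 0.4, 0.4]
grip_width: 91.7
```

```bash
python3 -c "
from h import *
go(510.5,274.3,189,-50)
im=snap('scene','s1')"
```

```text
t 2.60 pos [510.4 276.1 283.7] jaw az -49.69 tilt [-2.e-04  1.e-04 -1.e+00] F [-0.2  0.4  0.4] w 91.7 j [0.36 0.56 1.53 0.   1.05 1.23]
offset mm [-1.1  1.4 94.7] twist 0.31
```

View pics/s1.png

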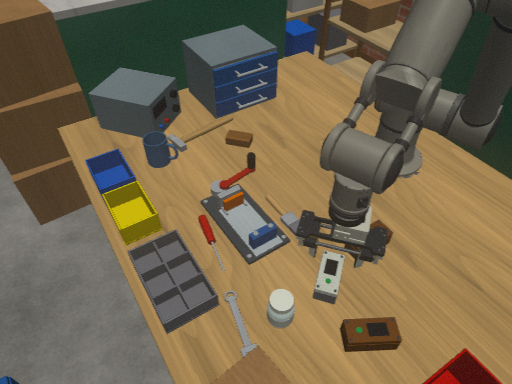

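```bash
python3 -c "
from h import *
print(proj('scene',[510.5,274.3,50]),proj('scene',[510.5,276,106]),proj('top',[510.5,276,106]))
c=np.array([510.4,274.1]);t=np.array([.7638,.6455]);n=np.array([.6455,-.7638])
for i in(-60,60):
  for j in(-28,28): print(proj('scene',[*(c+i*t+j*n),50]).round(0))
im=snap('top','t1')
a=cv2.resize(im[150:290,80:260,::-1],None,fx=4,fy=4);cv2.imwrite('pics/t1c.png',a)"
```

```text
[329.66860844 270.85795506] [333.44243288 258.47998594] [147.80530331 209.47739699]
[344. 255.]
[323. 249.]
[337. 294.]
[314. 288.]
```

View pics/t1c.png

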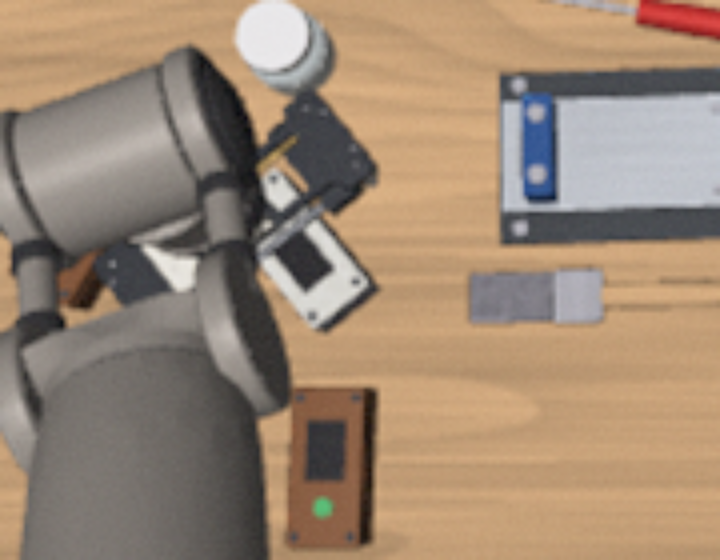

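```bash
python3 -c "
from h import *
w=ray('top',(148.5,159.5),85);print(w)
c=np.array([510.4,274.1]);t=np.array([.7638,.6455]);n=np.array([.6455,-.7638])
print((w[:2]-c)@t,(w[:2]-c)@n)"
```

```text
[667.81205719 286.06169046  85.        ]
127.95260047320225 92.47314374559059
```

Jar clears (128 mm off along the box, more than 69 mm needed). Descending.

>>> play_rows(
  commands=[
    {"offset": [-0.001, 0.001, 0.03], "twist": 0},
    {"offset": [0, 0, 0.03], "twist": 0},
    {"offset": [0, 0, 0.02], "twist": 0},
    {"offset": [0, 0, 0.013], "twist": 0},
    {"offset": [0, 0, 0], "twist": 0},
  ],
)

```text
time: 3.2
tool_pos: [508.3, 276.0, 190.4]
tcp_rot: [-3.14, 0.003, 0.701]
contact_force: [0.8, 0.2, 0.3]
grip_width: 91.8
```

>>> play_rows(
  commands=[
    {"offset": [0, 0, 0], "twist": 0},
    {"offset": [0, 0, 0], "twist": 0},
    {"offset": [0, 0, 0], "twist": 0},
    {"offset": [0, 0, 0], "twist": 0},
    {"offset": [0, 0, 0], "twist": 0},
  ],
  jaw=255,
)

```text
time: 3.7
tool_pos: [509.5, 275.6, 192.4]
tcp_rot: [3.141, -0.002, 0.699]
contact_force: [2.1, -2.6, 3.0]
grip_width: 56.6
```

```bash
python3 -c "
from h import *
go(510.5,274.3,189,-50)
im=snap('scene','s2')"
```

```text
t 3.70 pos [509.5 275.6 192.4] jaw az -49.95 tilt [ 1.8e-03  2.0e-04 -1.0e+00] F [ 2.1 -2.6  3. ] w 56.6 j [ 0.36  0.68  1.61 -0.    0.85  1.24]
offset mm [-0.1  1.6  3.4] twist 0.05
```

View pics/s2.png

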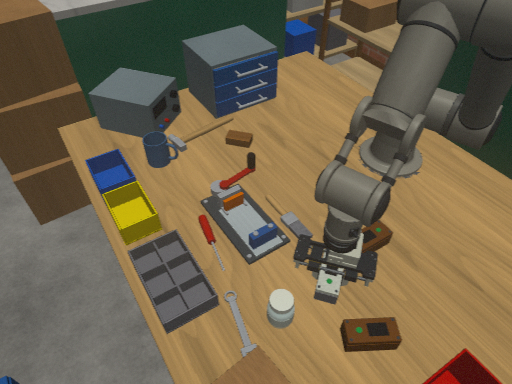

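>>> play_rows(
  commands=[
    {"offset": [0, 0, -0.02], "twist": 0},
    {"offset": [0, 0, -0.04], "twist": 0},
    {"offset": [0, 0, -0.04], "twist": 0},
    {"offset": [0, 0, -0.02], "twist": -7.35},
    {"offset": [0, 0, 0], "twist": -7.35},
  ],
)

```text
time: 4.25
tool_pos: [509.6, 276.0, 315.2]
tcp_rot: [3.138, -0.005, 0.961]
contact_force: [0.8, -0.3, -2.8]
grip_width: 56.1
```

>>> play_rows(
  commands=[
    {"offset": [0, 0, 0], "twist": -7.35},
    {"offset": [0, 0, 0], "twist": -7.35},
    {"offset": [0, 0, 0], "twist": -7.35},
    {"offset": [0, 0, 0], "twist": -7.35},
    {"offset": [0, 0, 0], "twist": -7.35},
  ],
)

```text
time: 4.75
tool_pos: [508.8, 275.7, 311.2]
tcp_rot: [-3.14, 0.0, 1.602]
contact_force: [0.4, 0.1, -1.7]
grip_width: 55.9
```

```bash
python3 -c "
from h import *
go(591,5.4,214,1.5)"
```

```text
t 4.75 pos [508.8 275.7 311.2] jaw az 1.79 tilt [-1.6e-03 -3.0e-04 -1.0e+00] F [ 0.4  0.1 -1.7] w 55.9 j [0.36 0.53 1.5  0.   1.11 0.33]
offset mm [-272.7   73.8   97.1] twist 0.29
```

>>> play_rows(
  commands=[
    {"offset": [-0.02, 0.006, 0], "twist": 0},
    {"offset": [-0.03, 0.008, 0], "twist": 0},
    {"offset": [-0.03, 0.008, 0], "twist": 0},
    {"offset": [-0.035, 0.01, 0], "twist": 0},
    {"offset": [-0.035, 0.01, 0], "twist": 0},
  ],
)

```text
time: 5.25
tool_pos: [554.9, 125.8, 311.2]
tcp_rot: [-3.14, -0.0, 1.597]
contact_force: [0.4, 0.1, -2.6]
grip_width: 56.0
```

>>> play_rows(
  commands=[
    {"offset": [-0.035, 0.01, 0], "twist": 0},
    {"offset": [-0.035, 0.01, 0], "twist": 0},
    {"offset": [-0.03, 0.008, 0], "twist": 0},
    {"offset": [-0.022, 0.004, 0], "twist": 0},
    {"offset": [0, 0, 0], "twist": 0},
  ],
)

```text
time: 5.75
tool_pos: [590.5, 2.9, 311.0]
tcp_rot: [-3.141, 0.0, 1.593]
contact_force: [0.6, 0.1, -2.6]
grip_width: 55.8
```

```bash
python3 -c "
from h import *
go(591,5.4,214,1.5)
im=snap('top','t3')
a=cv2.resize(im[130:250,170:330,::-1],None,fx=5,fy=5,interpolation=2);cv2.imwrite('pics/t3c.png',a)"
```

```text
t 5.75 pos [590.5   2.9 311. ] jaw az 1.30 tilt [-9.e-04 -5.e-04 -1.e+00] F [ 0.6  0.1 -2.6] w 55.8 j [-0.12  0.55  1.47 -0.    1.13 -0.15]
offset mm [ 2.5  0.7 97. ] twist -0.2
```

View pics/t3c.png

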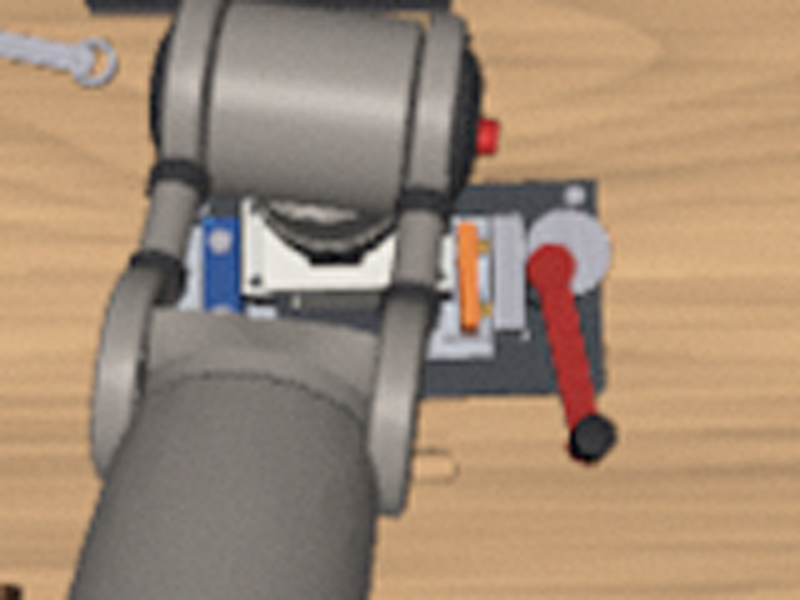

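>>> play_rows(
  commands=[
    {"offset": [0.002, 0.001, 0.02], "twist": 0},
    {"offset": [0, 0, 0.025], "twist": 0},
    {"offset": [0, 0, 0.02], "twist": 0},
    {"offset": [0, 0, 0.005], "twist": 0},
    {"offset": [0, 0, 0], "twist": 0},
  ],
)

```text
time: 6.3
tool_pos: [590.8, 8.7, 241.0]
tcp_rot: [-3.14, -0.001, 1.598]
contact_force: [-0.2, 0.5, -2.7]
grip_width: 56.0
```

```bash
python3 -c "
from h import *
go(591,5.4,212.5,1.5)
im=snap('scene','s4')
a=cv2.resize(im[150:290,170:330,::-1],None,fx=4,fy=4,interpolation=2);cv2.imwrite('pics/s4c.png',a)"
```

```text
t 6.30 pos [590.8   8.7 241. ] jaw az 1.54 tilt [-2.1e-03  6.0e-04 -1.0e+00] F [-0.2  0.5 -2.7] w 56.0 j [-0.12  0.63  1.54  0.    0.98 -0.14]
offset mm [-3.3  0.2 28.5] twist 0.04
```

View pics/s4c.png

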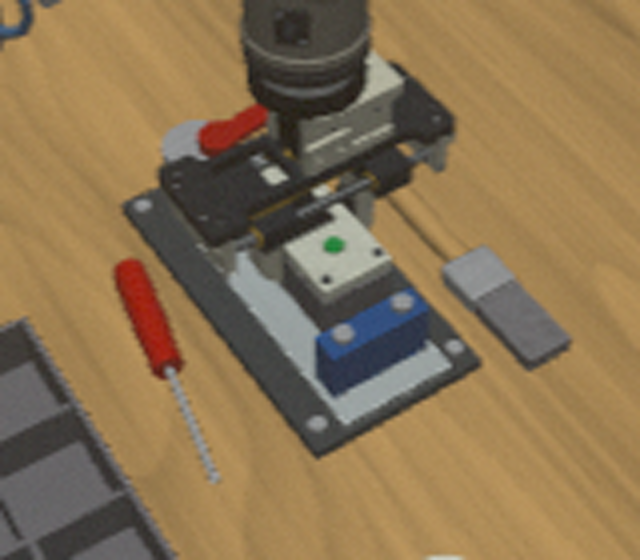

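>>> play_rows(
  commands=[
    {"offset": [-0.003, 0, 0.01], "twist": 0},
    {"offset": [0, 0, 0.008], "twist": 0},
    {"offset": [0, 0, 0.005], "twist": 0},
    {"offset": [0, 0, 0], "twist": 0},
    {"offset": [0, 0, 0], "twist": 0},
  ],
)

```text
time: 6.85
tool_pos: [591.3, 4.8, 218.7]
tcp_rot: [-3.141, -0.0, 1.597]
contact_force: [0.1, 0.9, -1.8]
grip_width: 55.6
```

```bash
python3 -c "
from h import *
go(591,5.4,212.5,1.5)"
```

```text
t 6.85 pos [591.3   4.8 218.7] jaw az 1.49 tilt [-1.e-04  1.e-04 -1.e+00] F [ 0.1  0.9 -1.8] w 55.6 j [-0.12  0.66  1.55  0.    0.93 -0.15]
offset mm [ 0.6 -0.2  6.2] twist -0.01
```

>>> play_rows(
  commands=[
    {"offset": [0.0005, 0, 0.003], "twist": 0},
    {"offset": [0, 0, 0.002], "twist": 0},
    {"offset": [0, 0, 0.001], "twist": 0},
    {"offset": [0, 0, 0.0005], "twist": 0},
    {"offset": [0, 0, 0], "twist": 0},
  ],
)

```text
time: 7.35
tool_pos: [591.1, 5.3, 212.5]
tcp_rot: [3.142, -0.0, 1.597]
contact_force: [-1.7, 0.0, 1.2]
grip_width: 55.9
```

```bash
python3 -c "
from h import *
go(591,5.4,212.5,1.5)"
```

```text
t 7.35 pos [591.1   5.3 212.5] jaw az 1.49 tilt [ 0.e+00  1.e-04 -1.e+00] F [-1.7  0.   1.2] w 55.9 j [-0.12  0.67  1.56  0.    0.92 -0.15]
offset mm [ 0.1 -0.1 -0. ] twist -0.01
```

>>> play_rows(
  commands=[
    {"offset": [0, 0, 0], "twist": 0},
    {"offset": [0, 0, 0], "twist": 0},
    {"offset": [0, 0, 0], "twist": 0},
    {"offset": [0, 0, 0], "twist": 0},
    {"offset": [0, 0, 0], "twist": 0},
  ],
  jaw=0,
)

```text
time: 7.85
tool_pos: [591.3, 5.3, 212.2]
tcp_rot: [3.141, -0.0, 1.597]
contact_force: [-0.0, -0.1, -0.1]
grip_width: 89.9
```

>>> play_rows(
  commands=[
    {"offset": [0, 0, -0.01], "twist": 0},
    {"offset": [0, 0, -0.03], "twist": 0},
    {"offset": [0, 0, -0.04], "twist": 0},
    {"offset": [0, 0, -0.03], "twist": 0},
    {"offset": [0, 0, 0], "twist": 0},
  ],
)

```text
time: 8.35
tool_pos: [592.2, 5.2, 327.9]
tcp_rot: [3.132, 0.001, 1.597]
contact_force: [0.6, -1.3, -0.2]
grip_width: 91.7
```

```bash
python3 -c "
from h import *
go(485,-135,264,-75)
im=snap('top','t5')
a=cv2.resize(im[130:250,170:330,::-1],None,fx=5,fy=5,interpolation=2);cv2.imwrite('pics/t5c.png',a)
im=snap('scene','s5')
a=cv2.resize(im[150:290,170:330,::-1],None,fx=4,fy=4,interpolation=2);cv2.imwrite('pics/s5c.png',a)
"
```

```text
t 8.35 pos [592.2   5.2 327.9] jaw az 1.50 tilt [ 0.0099 -0.0011 -0.9999] F [ 0.6 -1.3 -0.2] w 91.7 j [-0.12  0.53  1.45  0.    1.16 -0.15]
offset mm [-137.3 -111.4   63. ] twist 76.5
```

View pics/t5c.png

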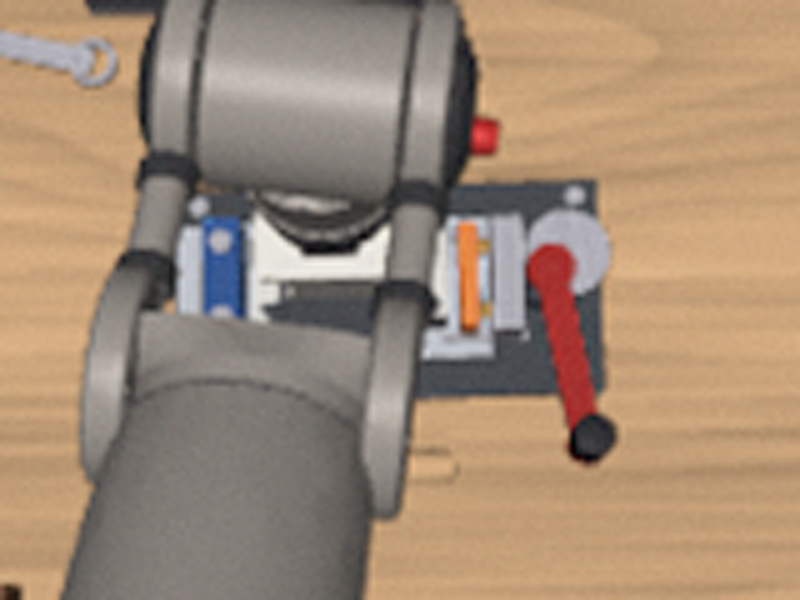

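View pics/s5c.png

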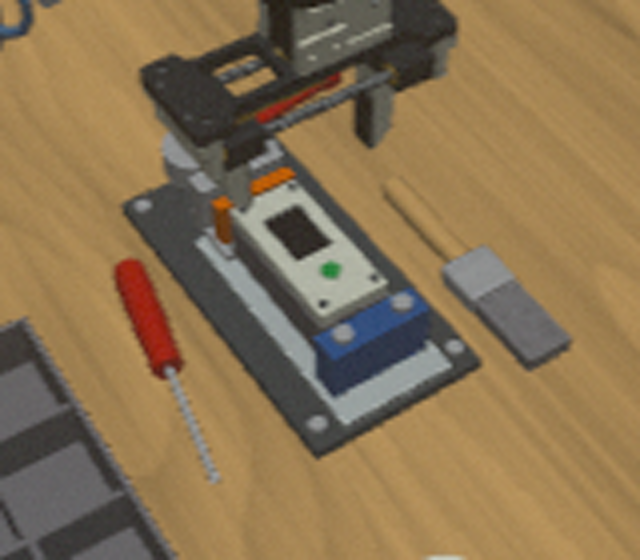

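>>> play_rows(
  commands=[
    {"offset": [0, 0, 0], "twist": 8.15},
    {"offset": [0, 0, 0], "twist": 8.15},
    {"offset": [0, 0, 0], "twist": 8.15},
    {"offset": [0, 0, 0], "twist": 8.15},
    {"offset": [0, 0, 0], "twist": 8.15},
  ],
)

```text
time: 8.95
tool_pos: [590.8, 5.3, 320.6]
tcp_rot: [-3.139, 0.002, 0.88]
contact_force: [0.1, 0.3, 0.5]
grip_width: 92.2
```

>>> play_rows(
  commands=[
    {"offset": [0, 0, 0], "twist": 8.15},
    {"offset": [0, 0, 0], "twist": 8.15},
    {"offset": [0, 0, 0], "twist": 8.15},
    {"offset": [0, 0, 0], "twist": 8.15},
    {"offset": [0, 0, 0], "twist": 8.15},
  ],
)

```text
time: 9.45
tool_pos: [590.8, 5.3, 320.6]
tcp_rot: [-3.141, 0.003, 0.168]
contact_force: [0.2, -1.0, -0.1]
grip_width: 92.0
```

```bash
python3 -c "
from m import *
go(485,-135,264,-80)
for n,(x0,y0,x1,y1) in (('top',(278,205,302,230)),('scene',(240,148,262,175))):
  a=cv2.imread('pics/%s0.png'%n);V=a.max(2);m=np.zeros(V.shape,bool);m[y0:y1,x0:x1]=V[y0:y1,x0:x1]<75
  for ar,bb,mk in comps(m):
    u,v=np.nonzero(mk)[::-1];print(n,ar,bb,u.mean(),v.mean(), 'at z100',ray(n,(u.mean(),v.mean()),100).round(1))
for z in (75,125):print(proj('scene',[485,-135,z]),proj('top',[485,-135,z]))
def pred(a,ox=591,oy=6):
  c=np.radians(1.5);px,py=ox+124*np.sin(c),oy-124*np.cos(c);t=np.pi+c+a;return px+110*np.cos(t),py+110*np.sin(t)
for a in (.05,.1,.15,.2): 
  g=pred(a);print(a,np.round(g,1),proj('top',[*g,100]),proj('scene',[*g,100]))
"
```

```text
t 9.45 pos [590.8   5.3 320.6] jaw az -80.35 tilt [-3.2e-03  5.0e-04 -1.0e+00] F [ 0.2 -1.  -0.1] w 92.0 j [-0.12  0.54  1.45  0.    1.15  1.28]
offset mm [-127.7  120.6   56.8] twist -0.35
top 65 [284, 213, 9, 10] 287.84615384615387 217.24615384615385 at z100 [ 487.  -137.8  100. ]
scene 107 [248, 153, 7, 16] 250.97196261682242 160.5607476635514 at z100 [ 485.1 -137.9  100. ]
[251.54429866 167.18199463] [286.28646603 218.78411757]
[251.44526446 154.79155531] [287.56374861 217.02000706]
0.05 [ 484.6 -126.3] [283.97616206 218.07492319] [253.12416776 162.61487707]
0.1 [ 485.1 -131.8] [285.82712983 217.88255926] [252.01694718 161.67876448]
0.15 [ 485.9 -137.2] [287.66470174 217.59820509] [250.8458019  160.78507314]
0.2 [ 487.  -142.6] [289.48407649 217.22262762] [249.61374651 159.9354311 ]
```

>>> play_rows(
  commands=[
    {"offset": [-0.02, 0.02, 0], "twist": 0},
    {"offset": [-0.03, 0.028, 0], "twist": 0},
    {"offset": [-0.03, 0.028, 0], "twist": 0},
    {"offset": [-0.03, 0.028, 0], "twist": 0},
    {"offset": [-0.017, 0.02, 0], "twist": 0},
  ],
)

```text
time: 9.95
tool_pos: [485.5, -140.2, 320.8]
tcp_rot: [-3.14, 0.003, 0.173]
contact_force: [0.4, 0.4, 0.3]
grip_width: 91.8
```

>>> play_rows(
  commands=[
    {"offset": [0, 0, 0], "twist": 0},
    {"offset": [0, 0, 0], "twist": 0},
  ],
)

```text
time: 10.15
tool_pos: [487.4, -139.0, 321.4]
tcp_rot: [-3.14, 0.001, 0.173]
contact_force: [0.0, -0.7, 0.0]
grip_width: 91.9
```

```bash
python3 -c "
from h import *
go(486,-137.8,266,-80)
im=snap('scene','s6')
a=cv2.resize(im[80:280,150:330,::-1],None,fx=3,fy=3,interpolation=2);cv2.imwrite('pics/s6c.png',a)
"
```

```text
t 10.15 pos [ 487.4 -139.   321.4] jaw az -80.10 tilt [-0.0014  0.0012 -1.    ] F [ 0.  -0.7  0. ] w 91.9 j [-0.43  0.39  1.69  0.    1.05  0.97]
offset mm [-1.1 -1.4 55.4] twist -0.1
```

View pics/s6c.png

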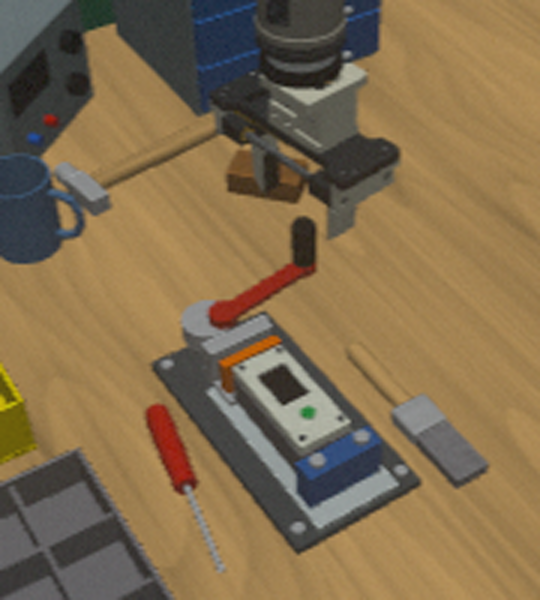

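>>> play_rows(
  commands=[
    {"offset": [-0.001, -0.001, 0.02], "twist": 0},
    {"offset": [0, 0, 0.02], "twist": 0},
    {"offset": [0, 0, 0.014], "twist": 0},
    {"offset": [0, 0, 0], "twist": 0},
    {"offset": [0, 0, 0], "twist": 0},
  ],
)

```text
time: 10.7
tool_pos: [487.0, -137.3, 268.1]
tcp_rot: [-3.141, 0.0, 0.176]
contact_force: [0.2, -0.7, 0.3]
grip_width: 91.7
```

>>> play_rows(
  commands=[
    {"offset": [0, 0, 0], "twist": 0},
    {"offset": [0, 0, 0], "twist": 0},
    {"offset": [0, 0, 0], "twist": 0},
    {"offset": [0, 0, 0], "twist": 0},
    {"offset": [0, 0, 0], "twist": 0},
  ],
  jaw=255,
)

```text
time: 11.2
tool_pos: [486.5, -138.1, 268.4]
tcp_rot: [3.141, -0.0, 0.174]
contact_force: [-0.8, -0.0, -0.4]
grip_width: 56.1
```

```bash
python3 -c "
from h import *
go(486,-137.8,266,-80)
im=snap('scene','s7')
a=cv2.resize(im[80:280,150:330,::-1],None,fx=3,fy=3,interpolation=2);cv2.imwrite('pics/s7c.png',a)
"
```

```text
t 11.20 pos [ 486.5 -138.1  268.4] jaw az -80.02 tilt [ 4.e-04 -1.e-04 -1.e+00] F [-0.8 -0.  -0.4] w 56.1 j [-0.43  0.46  1.76  0.    0.92  0.97]
offset mm [-0.4 -0.4  2.4] twist -0.02
```

View pics/s7c.png

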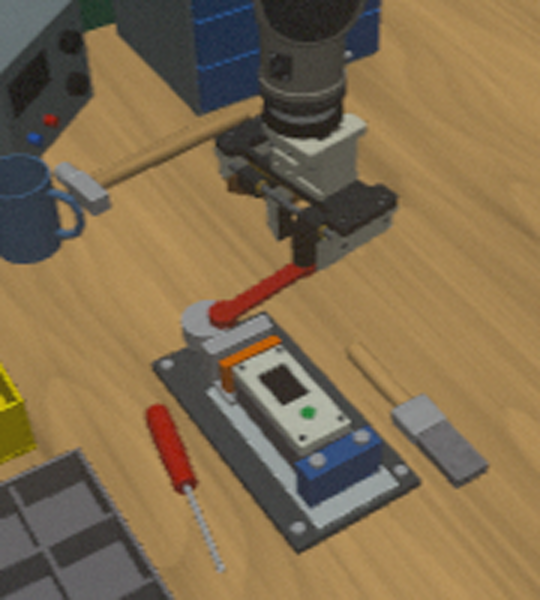

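Still closing; wait more.

>>> play_rows(
  commands=[
    {"offset": [0, 0, 0], "twist": 0},
    {"offset": [0, 0, 0], "twist": 0},
    {"offset": [0, 0, 0], "twist": 0},
    {"offset": [0, 0, 0], "twist": 0},
    {"offset": [0, 0, 0], "twist": 0},
  ],
)

```text
time: 11.75
tool_pos: [486.6, -138.4, 268.2]
tcp_rot: [3.141, -0.0, 0.174]
contact_force: [0.2, -3.5, -0.1]
grip_width: 25.8
```

```bash
python3 -c "
from h import *
go(486,-137.8,266,-80)"
```

```text
t 11.75 pos [ 486.6 -138.4  268.2] jaw az -80.01 tilt [ 4.e-04 -6.e-04 -1.e+00] F [ 0.2 -3.5 -0.1] w 25.8 j [-0.43  0.46  1.76 -0.    0.92  0.97]
offset mm [-0.5 -0.7  2.2] twist -0.01
```

>>> play_rows(
  commands=[
    {"offset": [0.0005, 0.0115, 0], "twist": -6},
    {"offset": [0.0006, 0.0115, 0], "twist": -6},
    {"offset": [0.0006, 0.0115, 0], "twist": -6},
  ],
)

```text
time: 12.05
tool_pos: [497.3, -170.0, 268.2]
tcp_rot: [-3.139, 0.0, 0.493]
contact_force: [-0.9, 4.9, 2.7]
grip_width: 25.1
```

```bash
cat >> h.py <<'E'
PIV=np.array([594.25,-117.7])
def lev(target=None):
    o=status.get_obs();p=o['tool_pos'][:2];v=p-PIV
    t=np.degrees(np.arctan2(v[1],v[0]))%360-181.5
    print('lever r %.1f'%np.linalg.norm(v),'a %.1f deg = %.3f'%(t,np.radians(t)))
    tt=np.radians(target if target is not None else t)+np.radians(181.5)
    g=PIV+110*np.array([np.cos(tt),np.sin(tt)]);u=np.array([np.cos(tt),np.sin(tt)]);n=np.array([-u[1],u[0]])
    f=o['contact_force'][:2];print('radial F %.1f tang F %.1f'%(f@u,f@n))
    go(*g,None,np.degrees(np.arctan2(n[1],n[0])))
E
python3 -c "
from h import *
lev(60)"
```

```text
lever r 110.1 a 26.8 deg = 0.469
radial F -3.9 tang F -3.1
t 12.05 pos [ 497.3 -170.   268.2] jaw az -61.77 tilt [-0.0015  0.0026 -1.    ] F [-0.9  4.9  2.7] w 25.1 j [-0.48  0.49  1.7   0.    0.95  0.6 ]
offset mm [18.1 60.1 -0.2] twist -33.27
```

>>> play_rows(
  commands=[
    {"offset": [0.0006, 0.0115, 0], "twist": -6},
    {"offset": [0.0006, 0.0115, 0], "twist": -6},
    {"offset": [0.0006, 0.0115, 0], "twist": -6},
    {"offset": [0.0006, 0.0115, 0], "twist": -6},
    {"offset": [0, 0, 0], "twist": 0},
  ],
)

```text
time: 12.55
tool_pos: [527.5, -206.0, 268.2]
tcp_rot: [3.141, -0.001, 0.908]
contact_force: [2.5, -0.9, 1.0]
grip_width: 25.5
```

```bash
python3 -c "
from h import *
lev(60)
im=snap('top','t8')
a=cv2.resize(im[150:250,190:310,::-1],None,fx=6,fy=6,interpolation=2);cv2.imwrite('pics/t8c.png',a)
"
```

```text
lever r 110.6 a 51.4 deg = 0.897
radial F -0.4 tang F 2.7
t 12.55 pos [ 527.5 -206.   268.2] jaw az -37.98 tilt [ 8.e-04  3.e-04 -1.e+00] F [ 2.5 -0.9  1. ] w 25.5 j [-0.51  0.56  1.59  0.    1.    0.15]
offset mm [ 2.1 16.4  0. ] twist -9.48
```

View pics/t8c.png

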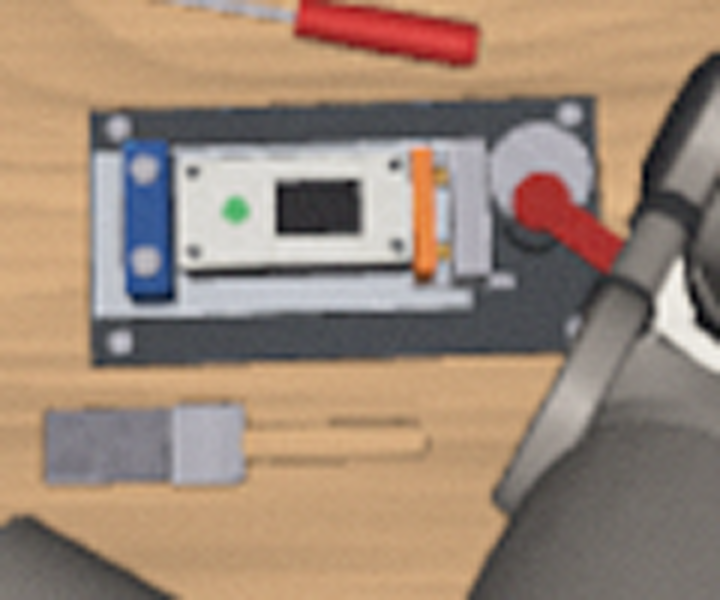

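```bash
cat > e.py <<'E'
import sys
from m import *
def meas(f,Y=True):
    a=cv2.imread('pics/%s.png'%f).astype(np.float32);g=a.mean(2)
    rows=slice(178,189)   # between 
    # column profile averaged along slightly tilted lines (fixture yaw): shear by tilt
    out=[]
    hs=[]
    xs=np.arange(208,280,.25)
    acc=0;n=0
    for v in np.arange(179,195,.5):
        u=xs+(v-187)*np.tan(np.radians(1.0))
        acc=acc+cv2.remap(a,u.astype(np.float32)[None],np.full((1,len(u)),v,np.float32),cv2.INTER_LINEAR)[0];n+=1
    return xs,acc/n
if __name__=='__main__':
  for f in sys.argv[1:]:
    xs,p=meas(f);print(f)
    for x,c in zip(xs[::4],p[::4]): 
        if x<222 or x>252: print(x,c.astype(int).tolist(), 'y@64 %.1f'%ray('top',(x,187),64)[1])
E
python3 e.py t8
python3 - <<'E'
from m import *
a=cv2.imread('pics/t8.png');a0=cv2.imread('pics/top0.png')
for f,lo in((a0,8),(a,4)): print((f[186,250:282].astype(int).tolist()))
E
```

```text
t8
208.0 [202, 195, 192] y@64 104.2
209.0 [189, 183, 180] y@64 101.1
210.0 [155, 134, 127] y@64 98.0
211.0 [148, 90, 57] y@64 94.9
212.0 [154, 106, 81] y@64 91.8
213.0 [158, 117, 95] y@64 88.7
214.0 [158, 116, 95] y@64 85.6
215.0 [155, 111, 89] y@64 82.5
216.0 [150, 97, 68] y@64 79.4
217.0 [131, 76, 45] y@64 76.3
218.0 [83, 60, 48] y@64 73.3
219.0 [150, 149, 148] y@64 70.2
220.0 [208, 212, 214] y@64 67.1
221.0 [195, 200, 201] y@64 64.0
253.0 [196, 200, 202] y@64 -34.8
254.0 [193, 197, 199] y@64 -37.8
255.0 [184, 188, 189] y@64 -40.9
256.0 [180, 183, 183] y@64 -44.0
257.0 [189, 192, 191] y@64 -47.1
258.0 [160, 172, 196] y@64 -50.2
259.0 [62, 124, 214] y@64 -53.3
260.0 [71, 136, 229] y@64 -56.4
261.0 [69, 133, 226] y@64 -59.4
262.0 [117, 149, 209] y@64 -62.5
263.0 [167, 176, 181] y@64 -65.6
264.0 [153, 160, 166] y@64 -68.7
265.0 [145, 141, 145] y@64 -71.8
266.0 [185, 176, 178] y@64 -74.9
267.0 [183, 175, 176] y@64 -77.9
268.0 [180, 172, 175] y@64 -81.0
269.0 [180, 172, 173] y@64 -84.1
270.0 [181, 174, 175] y@64 -87.2
271.0 [152, 146, 147] y@64 -90.3
272.0 [98, 92, 91] y@64 -93.3
273.0 
[... 565 characters left out ...]
168, 169], [171, 165, 165], [171, 163, 164], [178, 169, 171], [157, 148, 148], [52, 47, 66], [37, 41, 113], [43, 45, 151], [43, 49, 157], [43, 44, 154], [42, 44, 156], [40, 43, 153]]
[[155, 156, 159], [216, 222, 224], [217, 220, 221], [210, 215, 217], [206, 213, 214], [210, 215, 216], [207, 213, 214], [217, 219, 217], [182, 193, 217], [59, 130, 225], [76, 142, 232], [65, 134, 229], [142, 161, 217], [212, 200, 192], [178, 173, 169], [139, 132, 133], [185, 176, 177], [182, 174, 178], [182, 173, 176], [180, 170, 172], [193, 185, 187], [172, 166, 169], [74, 71, 68], [74, 71, 68], [85, 82, 81], [81, 78, 94], [38, 40, 123], [37, 40, 155], [48, 49, 170], [47, 47, 165], [47, 47, 165], [45, 48, 166]]
```

>>> play_rows(
  commands=[
    {"offset": [0.0008, 0.0115, 0], "twist": -6},
    {"offset": [0.0006, 0.0115, 0], "twist": -6},
    {"offset": [0.0006, 0.0115, 0], "twist": -6},
    {"offset": [0.0006, 0.0115, 0], "twist": -6},
    {"offset": [0, 0, 0], "twist": 0},
  ],
)

```text
time: 13.1
tool_pos: [568.6, -225.4, 268.2]
tcp_rot: [3.141, -0.0, 1.325]
contact_force: [1.4, 0.3, 1.6]
grip_width: 25.4
```

```bash
python3 -c "
from h import *
lev(82.5)
im=snap('top','t9')
a=cv2.resize(im[150:250,190:310,::-1],None,fx=6,fy=6,interpolation=2);cv2.imwrite('pics/t9c.png',a)
"
cat > s.py <<'E'
import sys
from m import *
def prof(f,band):
    a=cv2.imread('pics/%s.png'%f).astype(np.float32);return a
def shift(f0,f1,x0,x1,y0=178,y1=194):
    """px displacement of the patch from f0 to f1, subpixel by phase-free template match on 8x upsampled"""
    a=cv2.imread('pics/%s.png'%f0);b=cv2.imread('pics/%s.png'%f1);k=8
    U=lambda m:cv2.resize(m,None,fx=k,fy=k,interpolation=cv2.INTER_CUBIC)
    t=U(a[y0-2:y1+2,x0-2:x1+2])[2*k:-2*k,2*k:-2*k];w=U(b[y0-4:y1+4,x0-10:x1+10])
    r=cv2.matchTemplate(w,t,cv2.TM_CCOEFF_NORMED);_,m,_,l=cv2.minMaxLoc(r);return (l[0]/k-10,l[1]/k-4,m)
E
python3 -c "
from s import *
mm=3.09
for n,x0,x1 in(('stop',208,217),('orange',257,264),('orange+gap',257,265),('jaw',267,274),('boxwin',232,252)):
  r=shift('t8','t9',x0,x1);print(n,np.round(r,3),'mm %.2f'%(-r[0]*mm))
"
```

```text
lever r 110.7 a 75.1 deg = 1.310
radial F -0.4 tang F 1.4
t 13.10 pos [ 568.6 -225.4  268.2] jaw az -14.08 tilt [ 6.e-04  1.e-04 -1.e+00] F [1.4 0.3 1.6] w 25.4 j [-0.5   0.63  1.45  0.    1.07 -0.26]
offset mm [ 1.8 14.2  0. ] twist -8.08
stop [0.    0.    0.998] mm -0.00
orange [-1.875  0.125  0.918] mm 5.79
orange+gap [-1.875  0.125  0.922] mm 5.79
jaw [-2.     0.625  0.975] mm 6.18
boxwin [-1.625  0.     0.993] mm 5.02
```

View pics/t9c.png

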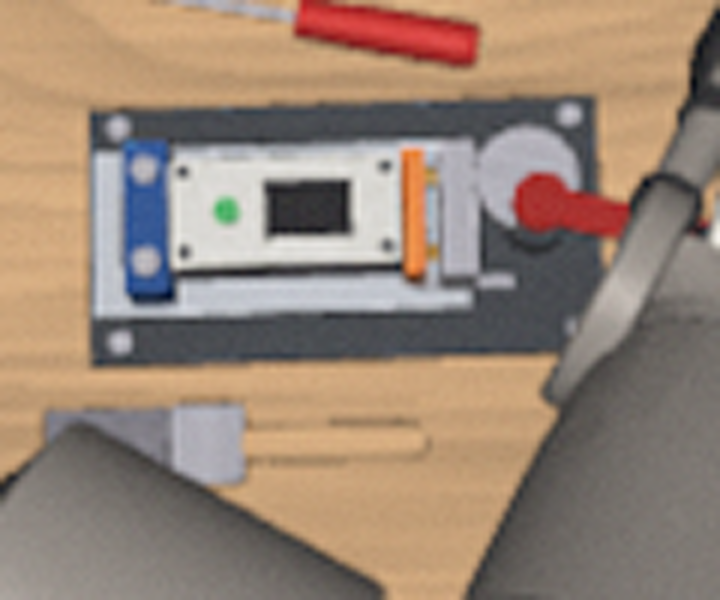

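>>> play_rows(
  commands=[
    {"offset": [0.0006, 0.0077, 0], "twist": -4},
    {"offset": [0, 0, 0], "twist": 0},
    {"offset": [0, 0, 0], "twist": 0},
  ],
)

```text
time: 13.45
tool_pos: [575.3, -226.7, 268.2]
tcp_rot: [-3.141, -0.0, 1.392]
contact_force: [-2.1, 0.0, 2.0]
grip_width: 25.7
```

```bash
cat > q.py <<'E'
import sys
from s import *
ref=sys.argv[1]
for f in sys.argv[2:]:
  print(f,[ (n,round(-shift(ref,f,x0,x1)[0]*mm,2)) for n,x0,x1,mm in(('stop',208,217,3.09),('orange',257,263,3.09),('jaw',267,271,3.09),('boxwin',232,252,3.075))])
E
python3 -c "
from h import *
lev(82.5)
snap('top','t10')
"; python3 q.py t8 t9 t10; python3 q.py t9 t10
```

```text
lever r 110.6 a 78.6 deg = 1.373
radial F 0.2 tang F -2.1
t 13.45 pos [ 575.3 -226.7  268.2] jaw az -10.23 tilt [-2.e-04  1.e-04 -1.e+00] F [-2.1  0.   2. ] w 25.7 j [-0.5   0.64  1.43 -0.    1.08 -0.32]
offset mm [ 0.9  7.4 -0. ] twist -4.23
t9 [('stop', -0.0), ('orange', 5.79), ('jaw', 6.18), ('boxwin', 5.0)]
t10 [('stop', -0.0), ('orange', 5.79), ('jaw', 6.57), ('boxwin', 5.0)]
t10 [('stop', -0.0), ('orange', -0.0), ('jaw', -0.0), ('boxwin', -0.0)]
```

```bash
cat > q2.py <<'E'
import sys
from m import *
def one(f):
    a=cv2.imread('pics/%s.png'%f).astype(float)
    rb=np.clip(a[174:198,250:270,2]-a[174:198,250:270,0]-25,0,None);
    oc=(rb*np.arange(250,270)).sum()/rb.sum(); ow=rb.sum()/rb.max(1).sum() 
    g=a.mean(2)
    w=np.clip(150-g[180:192,228:256],0,None);wc=(w*np.arange(228,256)).sum()/w.sum()
    # jaw back edge: rows 175..178 & 190..194 grey->dark crossing at 130
    js=[]
    for v in range(176,194):
        p=g[v,266:278]
        i=[k for k in range(len(p)-1) if p[k]>=130>p[k+1]]
        if i: k=i[0];js.append(266+k+(p[k]-130)/(p[k]-p[k+1]))
    Y=lambda u,z:ray('top',(u,186.),z)[1]
    jb=np.median(js);return oc,wc,jb,Y(oc,64),Y(wc,70),Y(jb,64)
if __name__=='__main__':
  for f in sys.argv[1:]:
    r=one(f);print(f,np.round(r,2),'pad->jawback %.2f'%(r[3]-r[5]),'pad->win %.2f'%(r[4]-r[3]))
E
python3 q2.py top0 t8 t9 t10
```

```text
top0 [263.46    nan 267.64 -67.04    nan -79.95] pad->jawback 12.91 pad->win nan
t8 [260.33 242.22 271.33 -57.4   -1.72 -91.3 ] pad->jawback 33.91 pad->win 55.68
t9 [258.65 240.85 269.38 -52.2    2.5  -85.29] pad->jawback 33.08 pad->win 54.70
t10 [258.62 240.85 269.28 -52.11   2.5  -84.99] pad->jawback 32.88 pad->win 54.61q2.py:8: RuntimeWarning: invalid value encountered in scalar divide
  w=np.clip(150-g[180:192,228:256],0,None);wc=(w*np.arange(228,256)).sum()/w.sum()
```

>>> play_rows(
  commands=[
    {"offset": [0.0006, 0.0077, 0], "twist": -4},
    {"offset": [0, 0, 0], "twist": 0},
    {"offset": [0, 0, 0], "twist": 0},
  ],
)

```text
time: 13.8
tool_pos: [583.2, -227.7, 268.2]
tcp_rot: [-3.142, 0.0, 1.463]
contact_force: [-3.4, -2.1, 1.6]
grip_width: 25.1
```

```bash
python3 -c "
from h import *
lev(82.5)
snap('top','t11');snap('scene','s11')
o=cv2.hconcat([cv2.resize(cv2.imread('pics/%s.png'%f)[168:202,250:280],None,fx=9,fy=9,interpolation=0) for f in('t8','t10','t11')]);cv2.imwrite('pics/cmp.png',o[:,:800])
a=cv2.imread('pics/s11.png');cv2.imwrite('pics/s11c.png',cv2.resize(a[170:270,190:300],None,fx=6,fy=6,interpolation=2))
"; python3 q2.py t8 t9 t10 t11
```

```text
lever r 110.6 a 82.7 deg = 1.444
radial F 2.5 tang F -3.2
t 13.80 pos [ 583.2 -227.7  268.2] jaw az -6.18 tilt [-0.e+00 -2.e-04 -1.e+00] F [-3.4 -2.1  1.6] w 25.1 j [-0.49  0.65  1.4  -0.    1.09 -0.39]
offset mm [ 0.5 -0.5 -0. ] twist -0.18
t8 [260.33 242.22 271.33 -57.4   -1.72 -91.3 ] pad->jawback 33.91 pad->win 55.68
t9 [258.65 240.85 269.38 -52.2    2.5  -85.29] pad->jawback 33.08 pad->win 54.70
t10 [258.62 240.85 269.28 -52.11   2.5  -84.99] pad->jawback 32.88 pad->win 54.61
t11 [258.58 240.85 268.58 -51.98   2.51 -82.83] pad->jawback 30.85 pad->win 54.49
```

View pics/cmp.png

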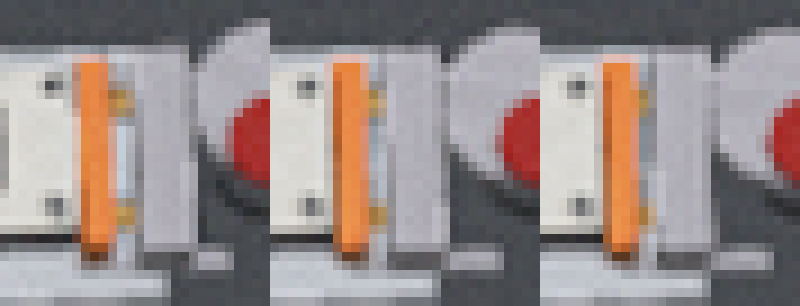

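View pics/s11c.png

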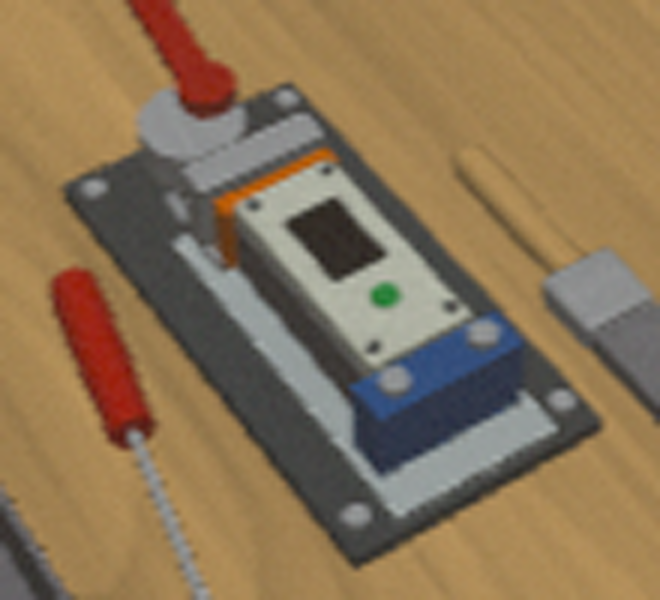

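>>> play_rows(
  commands=[
    {"offset": [0.0004, 0.0058, 0], "twist": -3},
    {"offset": [0, 0, 0], "twist": 0},
    {"offset": [0, 0, 0], "twist": 0},
  ],
)

```text
time: 14.2
tool_pos: [589.1, -228.0, 268.2]
tcp_rot: [3.142, 0.0, 1.516]
contact_force: [-4.1, -2.3, 2.8]
grip_width: 25.4
```

```bash
python3 -c "
from h import *
lev(82.5)
snap('top','t12');snap('scene','s12')
o=cv2.hconcat([cv2.resize(cv2.imread('pics/%s.png'%f)[168:202,250:278],None,fx=9,fy=9,interpolation=2) for f in('t8','t11','t12')]);cv2.imwrite('pics/cmp2.png',o[:,:800])
"; python3 q2.py t8 t9 t10 t11 t12
python3 - <<'E'
from m import *
# slot: mean brightness/profile between orange and jaw over central rows (between pins)
for f in('top0','t8','t9','t10','t11','t12'):
    a=cv2.imread('pics/%s.png'%f).astype(int);print(f,a[182:190,258:270].mean(0).round().astype(int).tolist())
E
```

```text
lever r 110.5 a 85.8 deg = 1.498
radial F 2.7 tang F -3.9
t 14.20 pos [ 589.1 -228.   268.2] jaw az -3.12 tilt [ 1.e-04 -3.e-04 -1.e+00] F [-4.1 -2.3  2.8] w 25.4 j [-0.49  0.66  1.38 -0.    1.1  -0.44]
offset mm [ 0.6 -6.4 -0. ] twist 2.88
t8 [260.33 242.22 271.33 -57.4   -1.72 -91.3 ] pad->jawback 33.91 pad->win 55.68
t9 [258.65 240.85 269.38 -52.2    2.5  -85.29] pad->jawback 33.08 pad->win 54.70
t10 [258.62 240.85 269.28 -52.11   2.5  -84.99] pad->jawback 32.88 pad->win 54.61
t11 [258.58 240.85 268.58 -51.98   2.51 -82.83] pad->jawback 30.85 pad->win 54.49
t12 [258.55 240.85 268.36 -51.9    2.5  -82.14] pad->jawback 30.24 pad->win 54.40
top0 [[194, 187, 183], [195, 188, 185], [195, 187, 182], [161, 159, 177], [50, 106, 198], [69, 131, 225], [63, 128, 223], [126, 147, 209], [195, 184, 175], [167, 161, 156], [114, 110, 110], [177, 168, 170]]
t8 [[181, 192, 214], [61, 130, 223], [72, 137, 231], [69, 135, 228], [144, 163, 215], [214, 202, 193], [182, 175, 172], [143, 138, 139], [185, 176, 179], [183, 175, 177], [181, 173, 175], [180, 172, 174]]
t9 [[76, 143, 235], [71, 138, 233], [105, 140, 217], [178, 171, 166], [187, 179, 174], [142, 136, 137], [188, 178, 181], [184, 176, 177], [181, 173, 175], [181, 173, 175], [189, 181, 183], [167, 161, 162]]
t10 [[74, 142, 234], [71, 138, 233], [105, 139, 217], [171, 164, 160], [189, 181, 177], [166, 159, 162], [185, 176, 178], [184, 176, 178], [181, 173, 175], [182, 174, 176], [174, 167, 168], [134, 128, 130]]
t11 [[74, 142, 234], [70, 138, 233], [106, 140, 218], [150, 144, 140], [165, 157, 156], [191, 182, 185], [185, 175, 177], [183, 175, 177], [181, 172, 175], [187, 179, 181], [165, 158, 159], [101, 96, 96]]
t12 [[75, 142, 235], [72, 139, 234], [107, 141, 218], [140, 136, 133], [151, 143, 142], [188, 179, 181], [186, 177, 179], [182, 173, 175], [180, 172, 174], [188, 181, 182], [164, 158, 159], [94, 90, 88]]
```

View pics/cmp2.png

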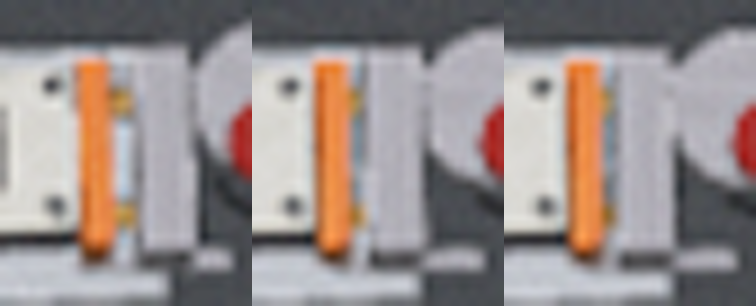

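>>> play_rows(
  commands=[
    {"offset": [0, 0, 0], "twist": 0},
    {"offset": [0, 0, 0], "twist": 0},
    {"offset": [0, 0, 0], "twist": 0},
    {"offset": [0, 0, 0], "twist": 0},
    {"offset": [0, 0, 0], "twist": 0},
  ],
  jaw=0,
)

```text
time: 14.8
tool_pos: [589.4, -227.7, 268.1]
tcp_rot: [3.141, -0.0, 1.518]
contact_force: [0.3, 0.4, -0.1]
grip_width: 61.1
```

>>> play_rows(
  commands=[
    {"offset": [0, 0, 0], "twist": 0},
    {"offset": [0, 0, -0.01], "twist": 0},
    {"offset": [0, 0, -0.03], "twist": 0},
    {"offset": [0, 0, -0.04], "twist": 0},
    {"offset": [0, 0, -0.03], "twist": 0},
  ],
)

```text
time: 15.3
tool_pos: [589.3, -227.8, 381.4]
tcp_rot: [3.139, 0.001, 1.518]
contact_force: [1.3, -0.4, 0.7]
grip_width: 91.6
```

>>> play_rows(
  commands=[
    {"offset": [-0.03, 0, 0], "twist": 0},
    {"offset": [-0.04, 0, 0], "twist": 0},
    {"offset": [-0.04, 0, 0], "twist": 0},
    {"offset": [-0.03, 0, 0], "twist": 0},
    {"offset": [0, 0, 0], "twist": 0},
  ],
)

```text
time: 15.8
tool_pos: [580.7, -371.6, 378.3]
tcp_rot: [3.141, 0.002, 1.514]
contact_force: [0.4, 0.1, 0.5]
grip_width: 91.5
```

```bash
python3 -c "
from h import *
lev(82.5)
snap('top','t13');snap('scene','s13')
a=cv2.imread('pics/t13.png');cv2.imwrite('pics/t13c.png',cv2.resize(a[130:250,180:330],None,fx=5,fy=5,interpolation=2))
"; python3 q2.py t12 t13
```

```text
lever r 254.3 a 85.5 deg = 1.491
radial F -0.1 tang F 0.4
t 15.80 pos [ 580.7 -371.6  378.3] jaw az -3.26 tilt [ 3.0e-04 -1.6e-03 -1.0e+00] F [0.4 0.1 0.5] w 91.5 j [-0.68  0.67  1.04 -0.    1.43 -0.62]
offset mm [144.4  -6.2  -0.2] twist 2.74
t12 [258.55 240.85 268.36 -51.9    2.5  -82.14] pad->jawback 30.24 pad->win 54.40
t13 [258.55 240.86 268.36 -51.9    2.47 -82.15] pad->jawback 30.25 pad->win 54.37
```

View pics/t13c.png

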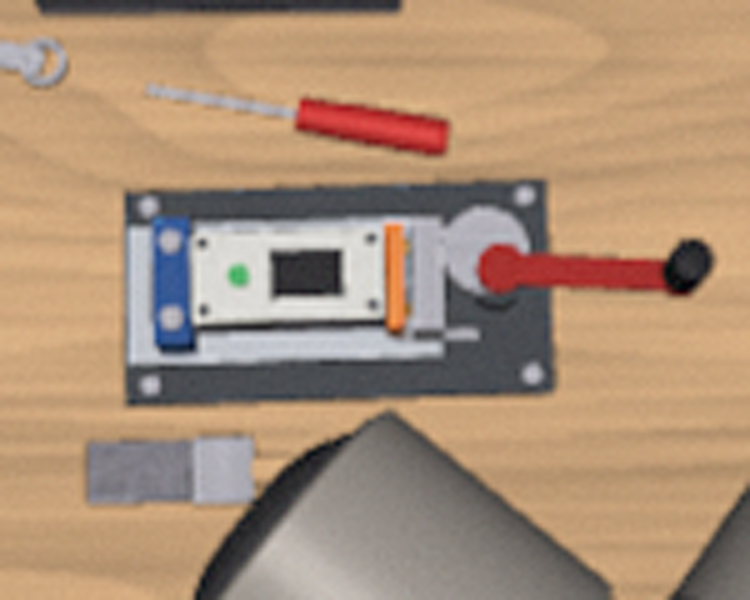

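View pics/s13.png

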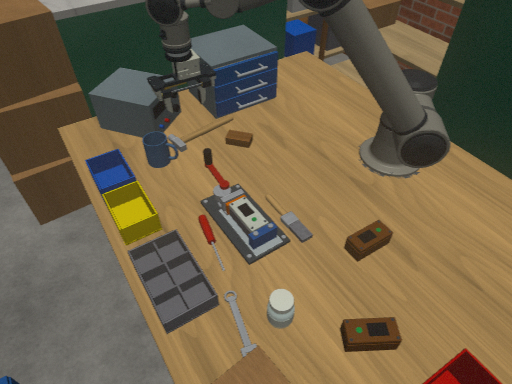

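```bash
python3 -c "
from h import *
print(ticket.close_job())"
```

```text
the job is handed in; nothing more can be done
None
```

I set the box white side up on the deck, centred on its width and between pad and stop, and let go of it. I then gripped the lever's black grip, swung it from about 0.16 to 1.50 rad, released it and backed the arm away. The job was handed in at about 16 s of the 48 s allowed.

**Last checks:**
- **Box:** it did not move in the image over the last four lever steps, so it is against the stop.
- **Lever:** pad, box and jaw stayed where they were in the picture after release.
- **Bystanders:** the scene picture shows them undisturbed.
- **Forces:** the readings I saw stayed around 5 N or less.

**Pad press:** the estimates disagreed by about 1.7 mm. Pad and jaw edges in the images gave 3.0–3.75 mm, box travel gave 4.2 mm, and the initial gap with the cam angle gave 4.7 mm. The average is 3.8 mm, close to the 4 mm asked for. Even the largest is well short of the 8 mm bottoming point.

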